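Shut the tray and park the glass dish against the drawers

TASK

Push the open upper tray of the drawer stack fully shut. Then push the small round glass dish along the bench until it rests against the front of the lower drawer, centred under the pulls. Nothing is to be picked up: the dish stays flat on the bench, and the other things are left where they are.

Things in the scene. Friction and masses are not known exactly. Their poses are not given: they have to be found in the camera images.
- dish: Loose round open dish of clear glass, straight outer wall, 90 mm in diameter, 32 mm high, wall 4 mm, about 0.17 kg; stands on the bench in front of the drawer stack. Origin: centre of its underside. It slides under about 1 N and stops when no longer pushed.
- stop (a point): Bench-level middle of the fixed, shut lower drawer's front face; the dish's centre ends 45 mm out from it along -x. x points into the stack (away from the robot), y along the front, z up. Stack: two grey drawer modules, white fronts, fixed, 240 mm wide, 178 deep, 152 high. The lower pull lip (90 mm wide, 35 to 45 mm up) stands out 14 mm, above the 32 mm high dish.
- tray (a joint): Opening of the upper tray in m: 0 fully shut (front flush with the lower drawer's, at a hard stop), grows as the tray slides out along -x of stop, at most 0.12. Starts partly open. It slides with about 1.5 N of friction plus light damping (6 N per m/s), has no spring and stays where it is left.
- pull (a point): Middle of the outer edge of the upper tray's pull lip, 115 mm above the bench; moves with the tray, axes as stop. The lip is 90 mm wide, 10 mm high and stands 14 mm out (-x) from the tray's white front, 238 mm wide, 77 to 148 mm above the bench. Any point of front or lip can be pushed.
- awl: Bystander: wooden-handled awl lying down, 150 mm long, 28 mm thick; loose. Origin: mid-length on its underside; x along it to the point.
- funnel: Bystander: blue silicone funnel standing mouth down, 80 mm across, 75 mm high; loose. Origin: centre of its underside.
- tweezers: Bystander: steel tweezers lying down, about 135 mm long, 20 mm wide, 8 mm high; loose. Origin: mid-length on its underside, x along it to the tips.
- jar: Bystander: small closed amber glass jar with a steel lid, 42 mm in diameter, 50 mm high, standing to one side of the dish's parking place; loose. Origin: centre of its underside.
- pot: Bystander: terracotta pot, 80 mm across, 66 mm high; loose. Origin: centre of its underside.
- spatula: Bystander: spatula lying on the bench, handle to its -x; loose. Origin: on its underside.
There are look-alikes about, which are no part of the job. Of the things that look like the dish, the middle-sized one is meant.

How it is judged:
On the way, in this order (a step that is already met when the one before it is completed fails the run):
1. the upper tray is fully shut (value of joint tray below 0.005 m), for 0.2 s.
2. the dish rests against the lower drawer's front, centred (x of dish in the frame of stop between -0.051 and -0.035 m and y of dish in the frame of stop between -0.018 and 0.018 m and height (world z) of dish below 0.004 m and angle between dish's own z axis and vertical below 0.06 rad and linear speed of dish below 0.01 m/s), for 0.2 s.
At the end, for the whole second after the job is handed in: The upper tray is shut to within 5 mm; the dish lies flat and still on the bench, at most 6 mm short of touching the lower drawer's front, its centre within 18 mm of the middle of the front (all of step 2 and value of joint tray below 0.005 m).
It fails at once if the dish is lifted off the bench (height (world z) of dish above 0.008 m).
It fails at once if the dish is tipped (angle between dish's own z axis and vertical above 0.2 rad).
It fails at once if one of the other things is moved more than 15 mm from its place (distance of any of awl, funnel, tweezers, jar, pot, spatula from where it was at the start of the episode above 0.015 m).
It also fails if it takes over 64 s, if anything falls off the work surface, if the arm or the gripper's body presses on something with over 40 N, if the wrist force passes 120 N, or if a joint passes its speed limit or range.

ROBOT

A 6-joint arm with a two-finger parallel gripper is mounted at the origin on the work surface. World frame = base frame: x ahead of the robot, y to its left, z up, the work surface at z = 0. Lengths are in m, angles in rad, forces in N, time in s.
With the tool pointing down it reaches from about 0.3 to 0.75 m from the base axis. Payload 8.5 kg.
Tool frame: the origin (TCP) lies on the centre line of the jaws, within the pads' length; the fingertips stand 17 mm ahead of it and the grasp point (between the pads) lies 2 mm behind it; z points along the fingers, y is the line along which they close (so a half turn about z gives the same grasp; the last joint's range is limited). The gripper opens to 85 mm and grips with 20 to 120 N. Pads are 22 mm wide; open, the fingers measure 114 mm over their backs; the gripper's body (76 mm by 85 mm) begins 54 mm behind the grasp point. The pads swing forward as they close: fully open they stand 13 mm farther back than shut.
Start: joints at [-1.453, 0.381, 1.297, -0, 1.464, -0.215], TCP at [0.18, -0.52, 0.248] pointing down, gripper open.
Joint ranges: [-3.11, 3.11], [-0.89, 2.33], [0.22, 2.48], [-1.42, 4.56], [0.17, 2.85], [-2.88, 2.88]. Speed limits (rad/s): [2.39, 2.39, 3.14, 3.14, 3.14, 3.14].

INTERFACE

Orientations are given as a 3x3 rotation matrix whose columns are the frame's x, y, z axes.
In Python, from workcell import arm gives the robot as it stands. The module is installed in compiled form; this text tells all that it offers.
- The arm moves only by the tool step_arm, never from a script. Its argument "rows" is text: rows parted by semicolons, each of 7 numbers parted by spaces: the shift along the tool's x, y, z in cm, then the turn, a rotation vector about the tool's x, y, z in rad, then the gripper's target within -1 to 1 (fully open at 1, half-way at 0, shut at -1). A call has exactly 10 rows; each row shifts and turns the commanded pose from where the row before left it, along the tool's axes as they then stand; what a row does not reach is not made up. A row lasts 1/10 s, in which the tool goes at most 50 mm and 8.59 degrees, less where a joint would pass 70% of its speed; a pose out of reach is approached as far as the arm can. A call with a gripper value outside its range is refused whole. The fingers move at their own pace and stop on an object; "force" is the grip in N (left out, the last holds). Time passes only in rows, so rows that do not move let the fingers close, or fill a call up. It gives the time, the measured TCP pose, the force, the opening and the grip force at its end, in the units of the state.
- arm.state(): the state, without advancing time (a new reading comes with each control period).
- arm.grab_frame(name): name is "side" or "top"; returns the picture (384x512x3 uint8, red, green, blue); there is no depth.
- arm.camera_model(name): a dict with "fx", "fy", "cx", "cy" (pixels), "D" ([k1, k2, p1, p2, k3] as OpenCV has them; the pictures are not rectified), "R" (3x3) and "t" (3): a world point X has camera coordinates R X + t. Camera axes: x right, y down, z forward; pixel columns grow to the right and rows downward; lengths in m; the calibration is good to about 2 mm. A picture is of the moment at which its call begins. camera_model takes no time and is no camera call.
- arm.job_done(): hands the job in; it is judged then, once.
Trained networks look in the newest picture that a camera, given by its name, has taken for a name from the list of things; names that differ only in an ending like _2 or _b are one class to them, and where a whole thing is asked for, a point or a joint stands for the part that bears it (a point fixed in the world has none). Each returns a list of dicts, best first, with "score" (0 to 1); they miss things now and then, are a little off and sometimes report something else, mostly with a low value. They report only what shows in the picture. A call takes as long as a camera call. They do not tell look-alikes from the thing itself.
- arm.search_frame(camera, query): "at" ([column, row] in pixels, amid what is visible of it).
- arm.landmark_of(camera, query): "at" ([column, row] in pixels: a listed point, or the origin of a listed thing).
The state is a dict: "time": time; "q": joint angles; "dq": joint speeds; "effort": joint torques, N m; "eef_pos": TCP position; "orientation": TCP orientation; "force": force on the tool from outside, world axes, zero at the start; "wrist_torque": the same for the moment, N m; "opening": finger opening in m; "finger_force": force on a finger pad.
Only numpy, scipy, OpenCV 4.12 (cv2) and the standard library are available. Lean on these libraries where they do the work, as an engineer would, in place of code of your own. Each camera call takes 0.05 s, during which the arm holds its last target. There are 200 camera calls.

## Working session

There is one attempt and no reset: what is moved stays moved. The work goes in short steps, Python scripts to look and compute and a tool call to move; the robot and the scene stay as the last step left them, time stands still between calls to the robot, and variables do not carry over. Pictures are saved under pics/ and viewed, at most 10 in all, crops included, and the job is handed in when it is done.

Besides the shell and the picture viewer there is one more tool, called after "Emit:" in YAML: its name, and indented under it one key for each argument. step_arm: Moves the arm, as the interface text tells. Its arguments: {"type":"object","properties":{"rows":{"type":"string"},"force":{"type":"number"}},"required":["rows"]}

```bash
mkdir -p pics; cat > h.py <<'E'
import numpy as np, cv2
from workcell import arm
def ray(cam,p,z):
    m=arm.camera_model(cam);K=np.array([[m['fx'],0,m['cx']],[0,m['fy'],m['cy']],[0,0,1.]])
    u=cv2.undistortPoints(np.array([[p]],float),K,np.array(m['D'],float))[0,0]
    R=np.array(m['R']);t=np.array(m['t']);d=R.T@np.array([u[0],u[1],1]);c=-R.T@t
    return c+d*(z-c[2])/d[2]
def proj(cam,X):
    m=arm.camera_model(cam);K=np.array([[m['fx'],0,m['cx']],[0,m['fy'],m['cy']],[0,0,1.]])
    return cv2.projectPoints(np.array(X,float).reshape(-1,1,3),cv2.Rodrigues(np.array(m['R']))[0],np.array(m['t'],float),K,np.array(m['D'],float))[0][:,0]
E
python3 - <<'E'
from h import *
np.set_printoptions(precision=3,suppress=True)
for c in("side","top"):
    cv2.imwrite(f"pics/{c}0.png",cv2.resize(arm.grab_frame(c)[:,:,::-1],(800,600),interpolation=cv2.INTER_CUBIC))
    for q,z in(("dish",0),("stop",0),("pull",.115),("tray",.115),("awl",0),("funnel",0),("tweezers",0),("jar",0),("pot",0),("spatula",0)):
        try:
            for r in arm.landmark_of(c,q)[:4]: print(c,q,round(r['score'],2),np.round(r['at'],1),ray(c,r['at'],z))
        except Exception as e: print(q,e)
print(arm.state())
E
```

```text
side dish 0.67 [222.5 239.6] [ 0.449 -0.067  0.   ]
side dish 0.63 [213.9 193.6] [0.42  0.219 0.   ]
side stop 0.73 [286.1 217.8] [0.656 0.049 0.   ]
side pull 0.77 [264.3 183.6] [0.584 0.072 0.115]
side pull 0.2 [226.7 217.7] [ 0.463 -0.126  0.115]
tray it knows: awl, dish, funnel, jar, pot, pull, spatula, stop, tweezers
side awl 0.42 [267.7 188.4] [0.614 0.251 0.   ]
side funnel 0.84 [240.2 177.3] [0.518 0.342 0.   ]
side tweezers 0.64 [259.6 271.2] [ 0.55  -0.222  0.   ]
side tweezers 0.62 [275.8 246.2] [ 0.606 -0.107  0.   ]
side jar 0.59 [278.  247.1] [ 0.612 -0.112  0.   ]
side pot 0.72 [227.7 321. ] [ 0.46  -0.408 -0.   ]
side spatula 0.53 [217.4 165.4] [0.431 0.449 0.   ]
side spatula 0.18 [277.6 243.5] [ 0.613 -0.094  0.   ]
top dish 0.82 [190.2 247.4] [0.418 0.217 0.   ]
top dish 0.69 [239.7 228.4] [0.475 0.064 0.   ]
top dish 0.6 [277.1 235.8] [ 0.451 -0.05   0.   ]
top pull 0.72 [239.7 188.2] [0.589 0.058 0.115]
tray it knows: awl, dish, funnel, jar, pot, pull, spatula, stop, tweezers
top awl 0.63 [180.8 184.7] [0.612 0.246 0.   ]
top funnel 0.86 [147.7 215. ] [0.519 0.35  0.   ]
top tweezers 0.56 [328.8 200.2] [ 0.558 -0.213  0.   ]
top jar 0.64 [295.4 179. ] [ 0.625 -0.11   0.   ]
top jar 0.33 [239.1 227.5] [0.478 0.066 0.   ]
top pot 0.95 [390.5 224.6] [ 0.479 -0.405  0.   ]
top spatula 0.95 [117.2 241.4] [0.438 0.447 0.   ]
{'time': 1.0, 'q': array([-1.453,  0.381,  1.297,  0.   ,  1.464, -0.215]), 'dq': array([-0.001,  0.   ,  0.001,  0.   ,  0.001, -0.001]), 'effort': array([  0.003, -44.833, -23.147,   0.   ,   0.   ,  -0.   ]), 'eef_pos': array([ 0.18 , -0.52 ,  0.248]), 'orientation': array([[ 0.945,  0.327,  0.   ],
       [ 0.327, -0.945,  0.   ],
       [ 0.   ,  0.   , -1.   ]]), 'force': array([-0.575,  0.598,  0.043]), 'wrist_torque': array([0.047, 0.051, 0.02 ]), 'finger_force': 0.0, 'opening': 0.0853165738413478}
```

View pics/top0.png

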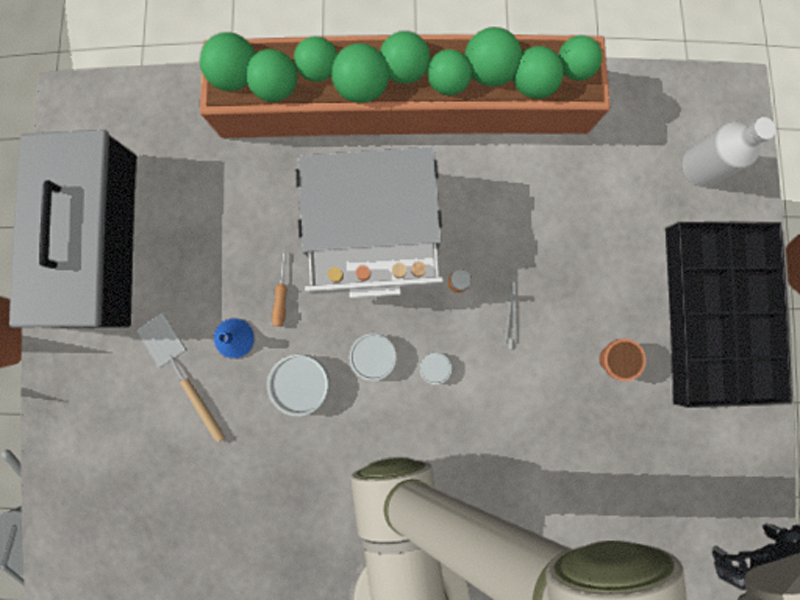

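View pics/side0.png

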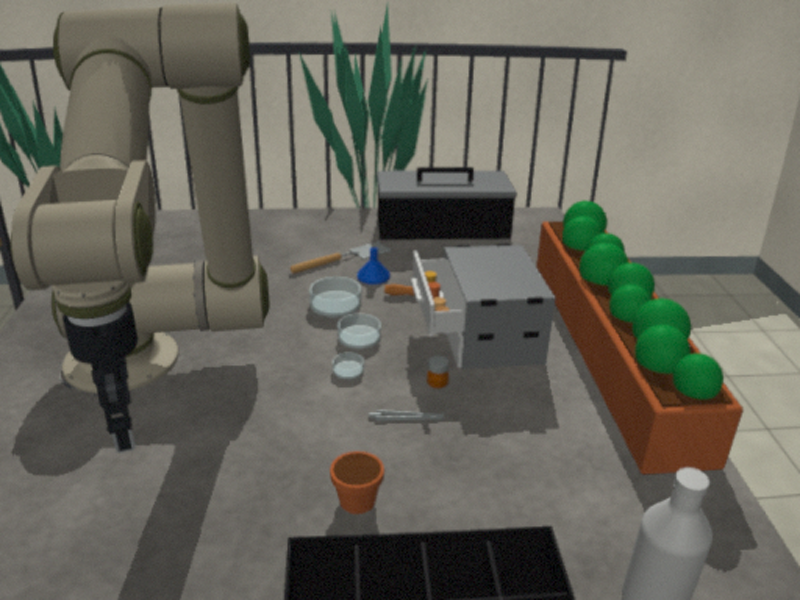

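```bash
python3 - <<'E'
import cv2
a=cv2.imread("pics/top0.png")[260:440,230:510]
cv2.imwrite("pics/crop0.png",cv2.resize(a,(800,514),interpolation=cv2.INTER_CUBIC))
E
```

```text
(no output)
```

View pics/crop0.png

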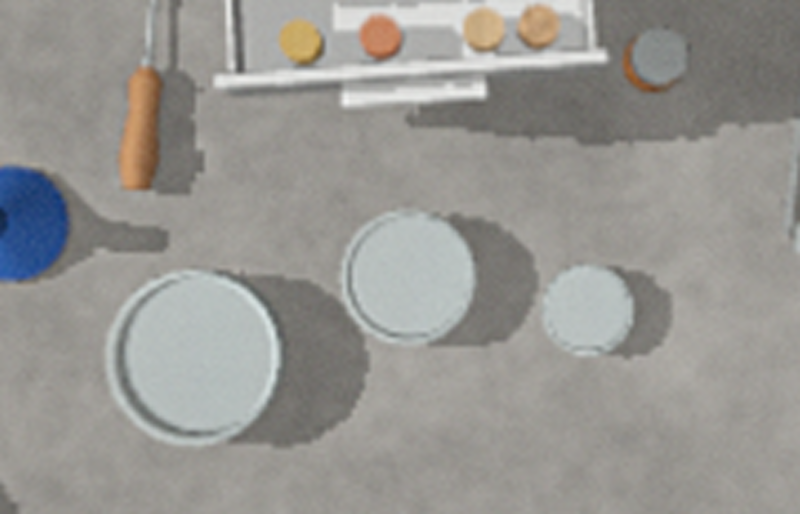

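The top view (800x600) shows three glass dishes: large at (298,385), middle at (373,357), small at (436,368). The crop confirms that the one at (373,357) is middle-sized, so it is the dish meant. The tray is open, with its pull lip at about (374,292). The jar is at (459,281) and the awl at (280,295).

```bash
python3 - <<'E'
from h import *
np.set_printoptions(precision=3,suppress=True)
m=arm.camera_model("top");print("cam",-np.array(m['R']).T@np.array(m['t']))
f=lambda x,y:((x+.5)*.64-.5,(y+.5)*.64-.5)
c=lambda x,y:f(230+x/2.857,260+y/2.857)
for n,p,z in(("trayL",c(215,80),.148),("trayR",c(607,55),.148),("lipL",c(341,104),.11),("lipR",c(487,97),.11),("topFL",f(301,250),.152),("topFR",f(440,241),.152),("topBL",f(299,155),.152),("topBR",f(435,150),.152)):
    print(n,ray("top",p,z))
# dish outlines: ellipse centre of rim
for n,cx,cy,r in(("mid",408,277,67),("big",194,357,88),("small",588,310,46)):
    for z in(0,.032): 
        print(n,z,ray("top",c(cx,cy),z),2*np.linalg.norm(ray("top",c(cx+r,cy),z)-ray("top",c(cx,cy),z)))
print("jar",ray("top",c(658,55),.05))
E
```

```text
cam [0.504 0.012 1.103]
trayL [0.599 0.176 0.148]
trayR [ 0.611 -0.06   0.148]
lipL [0.586 0.103 0.11 ]
lipR [0.589 0.012 0.11 ]
topFL [0.664 0.183 0.152]
topFR [ 0.676 -0.057  0.152]
topBL [0.833 0.187 0.152]
topBR [ 0.839 -0.052  0.152]
mid 0 [0.475 0.068 0.   ] 0.09223904701438838
mid 0.032 [0.476 0.067 0.032] 0.08956388900014403
big 0 [0.422 0.216 0.   ] 0.1216589612844444
big 0.032 [0.424 0.21  0.032] 0.11813055378437604
small 0 [ 0.451 -0.055  0.   ] 0.06336283449666913
small 0.032 [ 0.452 -0.053  0.032] 0.061525157287335396
jar [ 0.621 -0.102  0.05 ]
```

Emit:
step_arm:
  rows: "0 0 0 0 0 0.029 0;0 0 0 0 0 0.029 0;0 0 0 0 0 0.029 0;0 0 0 0 0 0.029 0;0 0 0 0 0 0.029 0;0 0 0 0 0 0.029 0;0 0 0 0 0 0.029 0;0 0 0 0 0 0.029 0;0 0 0 0 0 0.029 0;0 0 0 0 0 0.029 0"

```text
time: 2.0
eef_pos: [0.1797, -0.5198, 0.2483]
orientation: [[0.999, 0.04, 0.0], [0.04, -0.999, 0.0], [0.0, -0.0, -1.0]]
force: [-0.0, -0.4, 0.7]
opening: 0.0427
finger_force: 0.0
```

Emit:
step_arm:
  rows: "1.87 -2.8 0 0 0 0 0;1.87 -2.8 0 0 0 0 0;1.87 -2.8 0 0 0 0 0;1.87 -2.8 0 0 0 0 0;1.87 -2.8 0 0 0 0 0;1.87 -2.8 0 0 0 0 0;1.87 -2.8 0 0 0 0 0;1.87 -2.8 0 0 0 0 0;1.87 -2.8 0 0 0 0 0;1.87 -2.8 0 0 0 0 0"

```text
time: 3.0
eef_pos: [0.3551, -0.2308, 0.2485]
orientation: [[0.999, 0.041, 0.0], [0.041, -0.999, -0.0], [0.0, 0.0, -1.0]]
force: [0.2, -0.4, 0.5]
opening: 0.043
finger_force: 0.0
```

Emit:
step_arm:
  rows: "1.87 -2.8 0 0 0 0 0;1.87 -2.8 0 0 0 0 0;1.87 -2.8 0 0 0 0 0;1.87 -2.8 0 0 0 0 0;1.87 -2.8 0 0 0 0 0;1.87 -2.8 0 0 0 0 0;1.87 -2.8 0 0 0 0 0;1.87 -2.8 0 0 0 0 0;1.87 -2.8 0 0 0 0 0;1.87 -2.8 0 0 0 0 0"

```text
time: 4.0
eef_pos: [0.5299, 0.0571, 0.2484]
orientation: [[0.999, 0.042, 0.0], [0.042, -0.999, -0.0], [0.0, 0.0, -1.0]]
force: [0.4, 0.1, -0.0]
opening: 0.0426
finger_force: 0.0
```

Emit:
step_arm:
  rows: "0 0 1.6 0 0 0 0;0 0 1.6 0 0 0 0;0 0 1.6 0 0 0 0;0 0 1.6 0 0 0 0;0 0 1.6 0 0 0 0;0 0 1.6 0 0 0 0;0 0 1.6 0 0 0 0;0 0 1.6 0 0 0 0;0 0 0 0 0 0 0;0 0 0 0 0 0 0"

```text
time: 5.0
eef_pos: [0.5296, 0.0557, 0.1207]
orientation: [[0.999, 0.042, 0.0], [0.042, -0.999, -0.0], [0.0, 0.0, -1.0]]
force: [0.5, -0.4, 1.5]
opening: 0.0424
finger_force: 0.0
```

Emit:
step_arm:
  rows: "0.8 0 0 0 0 0 0;0.8 0 0 0 0 0 0;0.8 0 0 0 0 0 0;0.8 0 0 0 0 0 0;0.8 0 0 0 0 0 0;0.8 0 0 0 0 0 0;0.8 0 0 0 0 0 0;0.8 0 0 0 0 0 0;0.8 0 0 0 0 0 0;0.8 0 0 0 0 0 0"

```text
time: 6.0
eef_pos: [0.6098, 0.0593, 0.1202]
orientation: [[0.999, 0.043, -0.0], [0.043, -0.999, 0.0], [-0.0, -0.0, -1.0]]
force: [-2.3, 2.0, -0.0]
opening: 0.0426
finger_force: 1.0
```

Emit:
step_arm:
  rows: "0.3 0 0 0 0 0 0;0.3 0 0 0 0 0 0;0.2 0 0 0 0 0 0;0.2 0 0 0 0 0 0;0.2 0 0 0 0 0 0;0.2 0 0 0 0 0 0;0.1 0 0 0 0 0 0;0.1 0 0 0 0 0 0;0 0 0 0 0 0 0;0 0 0 0 0 0 0"

```text
time: 7.0
eef_pos: [0.6255, 0.0597, 0.1204]
orientation: [[0.999, 0.043, 0.001], [0.043, -0.999, -0.0], [0.001, 0.0, -1.0]]
force: [-0.2, 0.5, -1.1]
opening: 0.0426
finger_force: 0.3
```

Not at the stop yet; I'll continue slowly.

Emit:
step_arm:
  rows: "0.1 0 0 0 0 0 0;0.1 0 0 0 0 0 0;0.1 0 0 0 0 0 0;0.1 0 0 0 0 0 0;0.1 0 0 0 0 0 0;0.1 0 0 0 0 0 0;0.1 0 0 0 0 0 0;0.1 0 0 0 0 0 0;0 0 0 0 0 0 0;0 0 0 0 0 0 0"

```text
time: 8.0
eef_pos: [0.6335, 0.0602, 0.1204]
orientation: [[0.999, 0.043, 0.001], [0.043, -0.999, 0.0], [0.001, -0.0, -1.0]]
force: [0.2, -0.3, -0.4]
opening: 0.0423
finger_force: 0.0
```

Emit:
step_arm:
  rows: "0.1 0 0 0 0 0 0;0.1 0 0 0 0 0 0;0.1 0 0 0 0 0 0;0.1 0 0 0 0 0 0;0.1 0 0 0 0 0 0;0.1 0 0 0 0 0 0;0.1 0 0 0 0 0 0;0 0 0 0 0 0 0;0 0 0 0 0 0 0;0 0 0 0 0 0 0"

```text
time: 9.0
eef_pos: [0.6357, 0.0604, 0.1202]
orientation: [[0.999, 0.044, -0.013], [0.044, -0.999, -0.001], [-0.013, 0.0, -1.0]]
force: [-25.1, -3.5, 14.1]
opening: 0.0424
finger_force: 12.9
```

Emit:
step_arm:
  rows: "-0.5 0 0 0 0 0 0;-0.5 0 0 0 0 0 0;-1.5 0 0 0 0 0 0;-1.5 0 0 0 0 0 0;-1.5 0 0 0 0 0 0;-1.5 0 -1 0 0 0 0;-1 0 -2 0 0 0 0;0 0 -2 0 0 0 0;0 0 -2 0 0 0 0;0 0 0 0 0 0 0"

```text
time: 10.0
eef_pos: [0.5616, 0.0569, 0.1929]
orientation: [[0.999, 0.043, 0.006], [0.043, -0.999, -0.001], [0.006, 0.001, -1.0]]
force: [0.1, -0.0, 0.2]
opening: 0.0427
finger_force: 0.0
```

Emit:
step_arm:
  rows: "-1.7 0 0 0 0 0 0;-1.7 0 0 0 0 0 0;-1.7 0 0 0 0 0 0;-1.7 0 0 0 0 0 0;-1.7 0 0 0 0 0 0;-1.7 0 0 0 0 0 0;-1.7 0 0 0 0 0 0;-1.7 0 0 0 0 0 0;-1.7 0 0 0 0 0 0;-1.7 0 0 0 0 0 0"

```text
time: 11.0
eef_pos: [0.3897, 0.0498, 0.1895]
orientation: [[0.999, 0.043, -0.001], [0.043, -0.999, 0.0], [-0.001, -0.0, -1.0]]
force: [0.4, 0.5, 0.0]
opening: 0.0426
finger_force: 0.0
```

```bash
python3 - <<'E'
from h import *
np.set_printoptions(precision=4,suppress=True)
for c in("side","top"):
    cv2.imwrite(f"pics/{c}1.png",cv2.resize(arm.grab_frame(c)[:,:,::-1][130:290,130:343],None,fx=3.75,fy=3.75,interpolation=cv2.INTER_CUBIC))
    for q,z in(("dish",0),("stop",0),("pull",.115)):
        for r in arm.landmark_of(c,q)[:3]: print(c,q,round(r['score'],2),np.round(r['at'],1),ray(c,r['at'],z))
s=arm.state();print(s['eef_pos'],s['orientation'],s['time'])
E
```

```text
side dish 0.85 [216.4 191.9] [0.429 0.231 0.   ]
side dish 0.78 [228.4 215.3] [0.4693 0.0715 0.    ]
side dish 0.63 [220.2 241.2] [ 0.4425 -0.0746  0.    ]
side stop 0.68 [284.5 214. ] [0.6541 0.0728 0.    ]
side pull 0.68 [283. 186.] [0.6414 0.0543 0.115 ]
top dish 0.89 [277.6 235.4] [ 0.4518 -0.0518  0.    ]
top dish 0.74 [238.4 225.9] [0.4825 0.0683 0.    ]
top dish 0.57 [192.2 242.5] [0.4332 0.211  0.    ]
top stop 0.27 [149.  213.2] [0.5246 0.346  0.    ]
top pull 0.68 [235.9 167.6] [0.6466 0.0678 0.115 ]
top pull 0.62 [181.3 186.9] [0.5947 0.2205 0.115 ]
top pull 0.46 [116.8 239.9] [0.4489 0.4026 0.115 ]
[0.3911 0.0497 0.1901] [[ 0.9991  0.0428 -0.    ]
 [ 0.0428 -0.9991  0.    ]
 [-0.     -0.     -1.    ]] 11.4
```

View pics/top1.png

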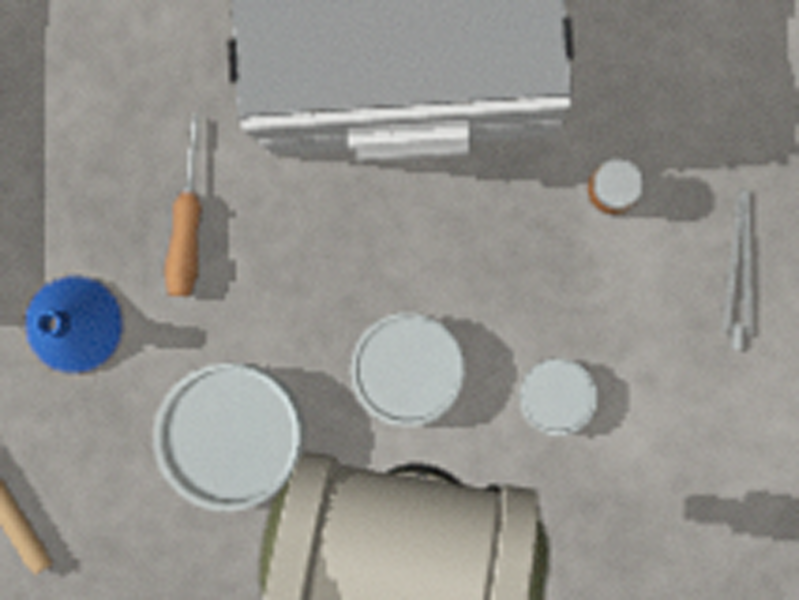

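View pics/side1.png

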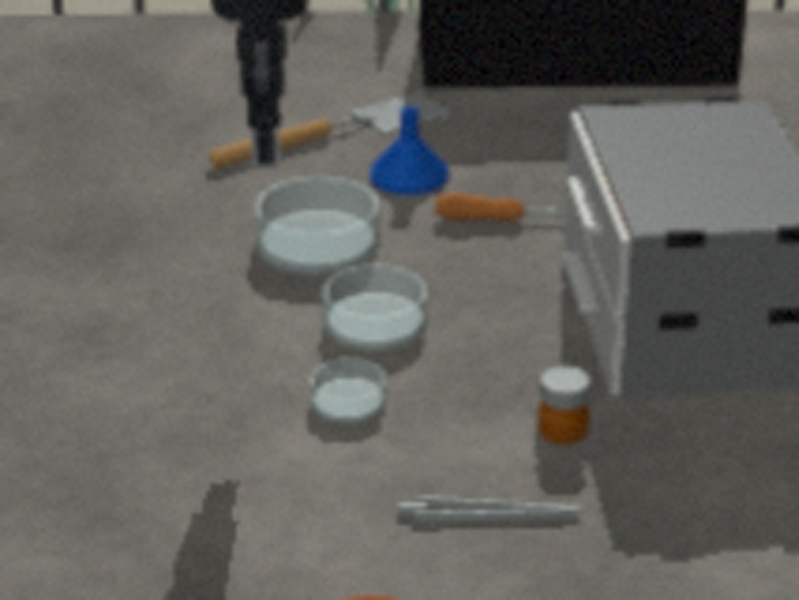

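```bash
python3 - <<'E'
from h import *
np.set_printoptions(precision=4,suppress=True)
c=lambda x,y:((x+.5)/3.75-.5+130,(y+.5)/3.75-.5+130)
for n,p,z in(("L",c(242,127),.148),("R",c(569,105),.148),("lipL",c(348,130),.12),("lipR",c(469,122),.12),("lowL",c(359,160),.035),("lowR",c(469,153),.035),("dish",c(408,369),.025),("jar",c(617,183),.05)):
    print(n,ray("top",p,z))
E
```

```text
L [0.6547 0.1788 0.148 ]
R [ 0.6674 -0.0571  0.148 ]
lipL [0.6556 0.1048 0.12  ]
lipR [0.6604 0.0152 0.12  ]
lowL [0.6443 0.1042 0.035 ]
lowR [0.6488 0.0158 0.035 ]
dish [0.4766 0.067  0.025 ]
jar [ 0.6213 -0.1009  0.05  ]
```

The top view shows the tray flush, the dish at crop (408,369) and the path to the front clear. Next I'll come down behind the dish.

Emit:
step_arm:
  rows: "-0.2 -0.5 1 0 0 0 0;-0.2 -0.5 1 0 0 0 0;-0.2 -0.5 2 0 0 0 0;0 -0.2 2 0 0 0 0;0 0 2 0 0 0 0;0 0 2 0 0 0 0;0 0 2 0 0 0 0;0 0 2 0 0 0 0;0 0 1.5 0 0 0 0;0 0 1 0 0 0 0"

```text
time: 12.4
eef_pos: [0.384, 0.0665, 0.0241]
orientation: [[0.999, 0.043, -0.001], [0.043, -0.999, 0.0], [-0.001, -0.0, -1.0]]
force: [0.7, 0.1, -0.2]
opening: 0.0426
finger_force: 0.0
```

Emit:
step_arm:
  rows: "0 0 0 0 0 0 0;0.5 0 0 0 0 0 0;0.5 0 0 0 0 0 0;0.5 0 0 0 0 0 0;0.5 0 0 0 0 0 0;0.5 0 0 0 0 0 0;0.5 0 0 0 0 0 0;0.5 0 0 0 0 0 0;0.5 0 0 0 0 0 0;0.5 0 0 0 0 0 0"

```text
time: 13.4
eef_pos: [0.4289, 0.0684, 0.0253]
orientation: [[0.999, 0.043, -0.001], [0.043, -0.999, 0.0], [-0.001, -0.0, -1.0]]
force: [-1.8, -0.6, 1.4]
opening: 0.0426
finger_force: 1.0
```

Emit:
step_arm:
  rows: "0.6 0.1 0 0 0 0 0;0.6 0.1 0 0 0 0 0;0.6 0.1 0 0 0 0 0;0.6 0.1 0 0 0 0 0;0.6 0.1 0 0 0 0 0;0.6 0.1 0 0 0 0 0;0.6 0.1 0 0 0 0 0;0.6 0.1 0 0 0 0 0;0.6 0.1 0 0 0 0 0;0.6 0.1 0 0 0 0 0"

```text
time: 14.4
eef_pos: [0.4896, 0.0609, 0.0253]
orientation: [[0.999, 0.043, -0.0], [0.043, -0.999, 0.0], [-0.0, -0.0, -1.0]]
force: [-0.0, 0.8, -0.4]
opening: 0.0425
finger_force: 0.4
```

Emit:
step_arm:
  rows: "0.6 0.1 0 0 0 0 0;0.6 0.1 0 0 0 0 0;0.6 0.1 0 0 0 0 0;0.6 0.1 0 0 0 0 0;0.6 0.1 0 0 0 0 0;0.6 0.1 0 0 0 0 0;0.6 0.1 0 0 0 0 0;0.6 0.1 0 0 0 0 0;0 0 0 0 0 0 0;0 0 0 0 0 0 0"

```text
time: 15.4
eef_pos: [0.5376, 0.055, 0.0254]
orientation: [[0.999, 0.043, 0.0], [0.043, -0.999, -0.0], [0.0, 0.0, -1.0]]
force: [-0.5, 0.8, -0.8]
opening: 0.0427
finger_force: 0.0
```

```bash
python3 - <<'E'
from h import *
np.set_printoptions(precision=4,suppress=True)
for c in("side","top"):
    cv2.imwrite(f"pics/{c}2.png",cv2.resize(arm.grab_frame(c)[:,:,::-1][130:290,130:343],None,fx=3.75,fy=3.75,interpolation=cv2.INTER_CUBIC))
    for q,z in(("dish",0),):
        for r in arm.landmark_of(c,q)[:3]: print(c,q,round(r['score'],2),np.round(r['at'],1),ray(c,r['at'],z))
E
```

```text
side dish 0.94 [213.2 192.6] [0.4177 0.2262 0.    ]
side dish 0.72 [262.  217.2] [0.5782 0.0558 0.    ]
side dish 0.72 [224.5 239.5] [ 0.4554 -0.0662  0.    ]
top dish 0.68 [241.1 189.8] [0.5937 0.0588 0.    ]
top dish 0.57 [190.9 246. ] [0.4225 0.2151 0.    ]
top dish 0.52 [279.2 237.3] [ 0.4459 -0.0566  0.    ]
```

View pics/side2.png

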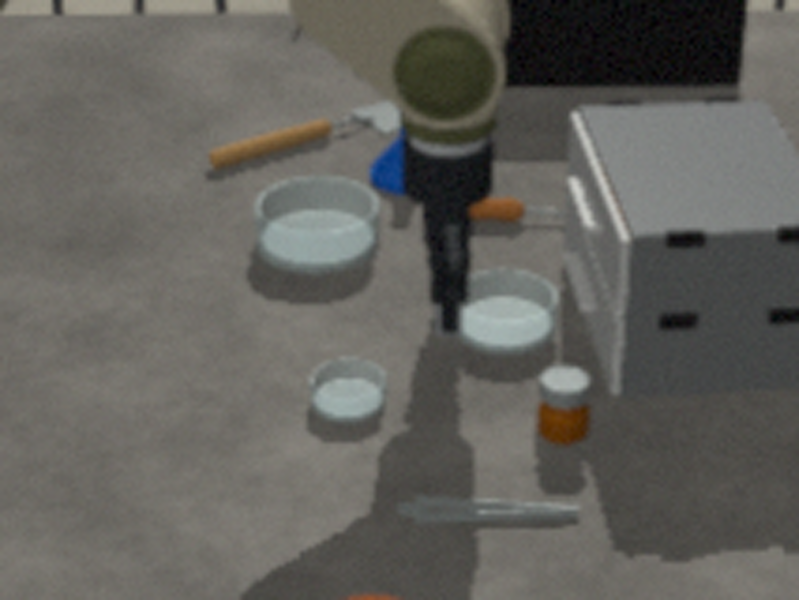

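The side view shows the dish flat and nested against the fingers at about crop (507,312), just short of the front. Slow straight push to contact now.

Emit:
step_arm:
  rows: "0.4 0 0 0 0 0 0;0.4 0 0 0 0 0 0;0.4 0 0 0 0 0 0;0.3 0 0 0 0 0 0;0.2 0 0 0 0 0 0;0.2 0 0 0 0 0 0;0.1 0 0 0 0 0 0;0.1 0 0 0 0 0 0;0 0 0 0 0 0 0;0 0 0 0 0 0 0"

```text
time: 16.6
eef_pos: [0.5585, 0.0559, 0.0253]
orientation: [[0.999, 0.043, 0.0], [0.043, -0.999, 0.0], [0.0, 0.0, -1.0]]
force: [-0.6, -0.7, 0.6]
opening: 0.0427
finger_force: 0.3
```

Emit:
step_arm:
  rows: "0.1 0 0 0 0 0 0;0.1 0 0 0 0 0 0;0.1 0 0 0 0 0 0;0.1 0 0 0 0 0 0;0 0 0 0 0 0 0;0 0 0 0 0 0 0;0 0 0 0 0 0 0;0 0 0 0 0 0 0;0 0 0 0 0 0 0;0 0 0 0 0 0 0"

```text
time: 17.6
eef_pos: [0.5625, 0.0561, 0.0254]
orientation: [[0.999, 0.043, 0.0], [0.043, -0.999, -0.0], [0.0, 0.0, -1.0]]
force: [0.3, 0.3, 0.3]
opening: 0.0428
finger_force: 0.0
```

Emit:
step_arm:
  rows: "0.1 0 0 0 0 0 0;0.1 0 0 0 0 0 0;0 0 0 0 0 0 0;0 0 0 0 0 0 0;0 0 0 0 0 0 0;0 0 0 0 0 0 0;0 0 0 0 0 0 0;0 0 0 0 0 0 0;0 0 0 0 0 0 0;0 0 0 0 0 0 0"

```text
time: 18.6
eef_pos: [0.5643, 0.0562, 0.0253]
orientation: [[0.999, 0.043, -0.0], [0.043, -0.999, 0.0], [-0.0, -0.0, -1.0]]
force: [-1.4, 0.5, 1.8]
opening: 0.0425
finger_force: 0.8
```

Emit:
step_arm:
  rows: "0.1 0 0 0 0 0 0;0.1 0 0 0 0 0 0;0 0 0 0 0 0 0;0 0 0 0 0 0 0;0 0 0 0 0 0 0;0 0 0 0 0 0 0;0 0 0 0 0 0 0;0 0 0 0 0 0 0;0 0 0 0 0 0 0;0 0 0 0 0 0 0"

```text
time: 19.6
eef_pos: [0.565, 0.0563, 0.0252]
orientation: [[0.999, 0.043, -0.003], [0.043, -0.999, -0.0], [-0.003, -0.0, -1.0]]
force: [-7.8, -1.2, 5.6]
opening: 0.0427
finger_force: 3.8
```

Contact is felt (8 N). Now I'll back off straight and check.

Emit:
step_arm:
  rows: "-0.2 0 0 0 0 0 0;-0.5 0 0 0 0 0 0;-1 0 0 0 0 0 0;-1 0 0 0 0 0 0;-1.5 0 0 0 0 0 0;-1.5 0 0 0 0 0 0;-1.5 0 0 0 0 0 0;-1.5 0 0 0 0 0 0;-1 0 -2 0 0 0 0;0 0 -2 0 0 0 0"

```text
time: 20.6
eef_pos: [0.4672, 0.0523, 0.0655]
orientation: [[0.999, 0.043, -0.003], [0.043, -0.999, 0.0], [-0.003, -0.001, -1.0]]
force: [0.4, 0.4, 0.1]
opening: 0.0425
finger_force: 0.0
```

Emit:
step_arm:
  rows: "-1 0 -2 0 0 0 0;-1 0 -2 0 0 0 0;-1 0 -2 0 0 0 0;-1 0 -2 0 0 0 0;-1 0 -2 0 0 0 0;-1 0 -2 0 0 0 0;-1 0 0 0 0 0 0;-1 0 0 0 0 0 0;0 0 0 0 0 0 0;0 0 0 0 0 0 0"

```text
time: 21.6
eef_pos: [0.3893, 0.0487, 0.1847]
orientation: [[0.999, 0.043, -0.001], [0.043, -0.999, 0.0], [-0.001, -0.0, -1.0]]
force: [0.7, 1.0, 0.3]
opening: 0.0426
finger_force: 0.0
```

```bash
python3 - <<'E'
from h import *
np.set_printoptions(precision=4,suppress=True)
for c in("side","top"):
    cv2.imwrite(f"pics/{c}3.png",cv2.resize(arm.grab_frame(c)[:,:,::-1][130:290,130:343],None,fx=3.75,fy=3.75,interpolation=cv2.INTER_CUBIC))
    for q,z in(("dish",0),("jar",0),("awl",0),("pull",.115)):
        for r in arm.landmark_of(c,q)[:3]: print(c,q,round(r['score'],2),np.round(r['at'],1),ray(c,r['at'],z))
E
```

```text
side dish 0.8 [270.1 210.7] [0.6084 0.0955 0.    ]
side dish 0.78 [220.8 237. ] [ 0.4443 -0.0525  0.    ]
side dish 0.66 [214.  192.9] [0.4206 0.224  0.    ]
side jar 0.81 [277.7 247.5] [ 0.6114 -0.1139  0.    ]
side jar 0.58 [240.  180.3] [0.5163 0.3178 0.    ]
side awl 0.68 [266.9 189.9] [0.6104 0.24   0.    ]
side awl 0.54 [216.  164.1] [ 0.4256  0.4608 -0.    ]
side pull 0.64 [282.4 186.2] [0.6394 0.053  0.115 ]
top dish 0.8 [190.1 245.2] [0.4249 0.2176 0.    ]
top dish 0.73 [278.8 235.7] [ 0.4508 -0.0554  0.    ]
top dish 0.59 [239.2 184.1] [0.6115 0.0645 0.    ]
top jar 0.52 [292.8 179.3] [ 0.6243 -0.102   0.    ]
top awl 0.5 [181.1 185.6] [0.6093 0.2454 0.    ]
top pull 0.82 [234.7 167.3] [0.6475 0.0711 0.115 ]
```

View pics/top3.png

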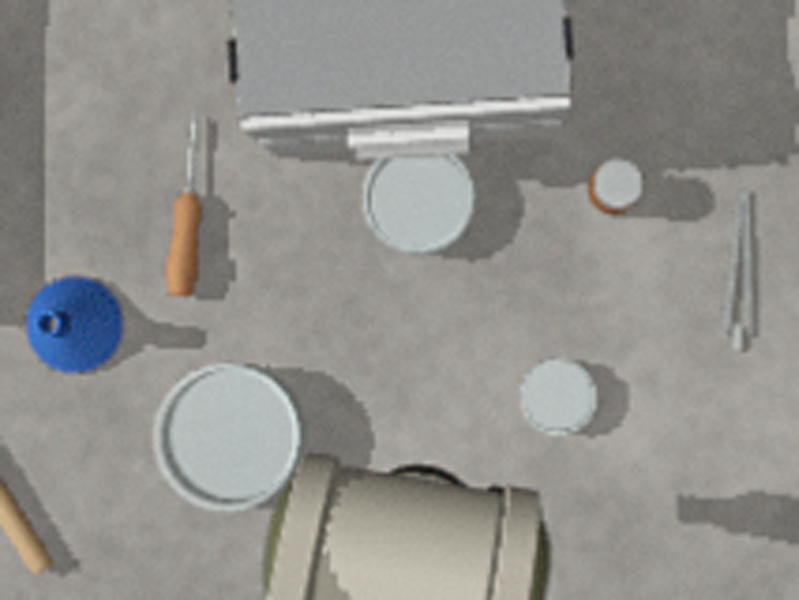

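View pics/side3.png

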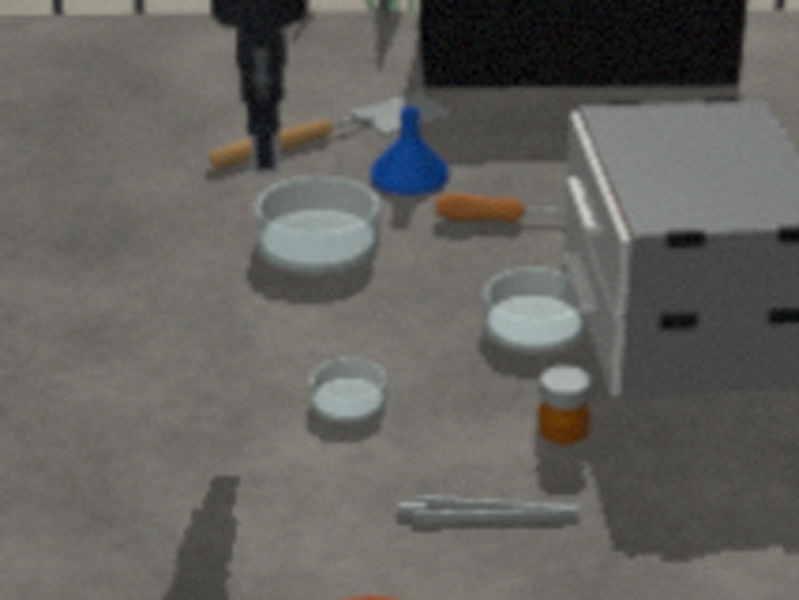

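The top view shows the dish at crop (419,197), tucked under the lower lip (middle x = 414), so it is within a few mm of centre and touching the front. The tray is shut and the bystanders are unmoved.

```bash
python3 -c "
from h import *
print(ray('top',((419.5)/3.75+129.5,(197.5)/3.75+129.5),.03))
print(arm.job_done())"
```

```text
[0.61432256 0.0564931  0.03      ]
the job is handed in; nothing more can be done
None
```

The upper tray is fully shut, the middle-sized glass dish rests flat against the lower drawer's front about 2 mm off centre by camera estimate, the bystanders look unmoved, and the job is handed in (no verdict was returned).

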